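# Point out the pulley parts in fitting order

## Robot

A 6-joint arm with a two-finger parallel gripper is mounted at the origin on a cart in front of the work surface, level with it; the furniture and walls round the work are solid. World frame = base frame: x ahead of the robot, y to its left, z up, the work surface at z = 0. Lengths are in m, angles in rad, forces in N, time in s.
With the tool pointing down it reaches from about 0.25 to 0.8 m from the base axis. Payload 3.9 kg.
Tool frame: the origin (TCP) lies between the finger pads; the fingertips stand 22 mm ahead of it and the grasp point (between the pads) lies 3 mm ahead of it; z points along the fingers, x is the direction in which the jaws open and shut, and the axes are right-handed (so a half turn about z gives the same grasp; the last joint's range is limited). The gripper opens to 85 mm and grips with 20 to 120 N. Pads are 22 mm wide; open, the fingers measure 114 mm over their backs; the gripper's body (76 mm by 85 mm) begins 54 mm behind the grasp point. The pads swing forward as they close: fully open they stand 13 mm farther back than shut.
Start: joints at [-1.325, 0.26, -0.138, 1.173, 0, 1.571], TCP at [0.128, -0.509, 0.253] pointing down, gripper open.
Joint ranges: [-2.78, 2.78], [-0.83, 1.72], [-1.28, 1.37], [-1.9, 2.12], [-1.57, 1.48], [-3.14, 3.14]. Speed limits (rad/s): [2.57, 2.57, 3.14, 3.14, 3.14, 3.14].

## Interface

Orientations are given as [roll, pitch, yaw] about the fixed x, y, z axes, in that order (R = Rz(yaw) Ry(pitch) Rx(roll)).
In Python, from cell import arm gives the robot as it stands.
- The arm moves only by the shell command python3 -m crank 'ROWS' [OPENING] [FORCE]. ROWS is JSON, a list of rows, each an object with "travel": the shift along the tool's x, y, z normalised to -1 to 1, where 1 is 25 mm, a list of three; "rot": the turn, a rotation vector about the tool's x, y, z normalised to -1 to 1, where 1 is 0.08 rad, a list of three. In form: [{"travel": [dx, dy, dz], "rot": [rx, ry, rz]}, ...]. A call has 1 to 12 rows; each row shifts and turns the commanded pose from where the row before left it, along the tool's axes as they then stand; what a row does not reach is not made up. A row lasts 1/8 s, in which the tool goes at most 62.5 mm and 10.7 degrees, less where a joint would pass 70% of its speed; a pose out of reach is approached as far as the arm can. A call with a number of a shift or a turn outside -1 to 1 is refused whole. A call with a gripper value outside its range is refused whole. OPENING is the closure, from 0 (fully open) to 1 (shut), set as the call begins (- or left out, the last holds). The fingers move at their own pace and stop on an object; FORCE is the grip in N (left out, the last holds). Time passes only in rows, so rows that do not move let the fingers close. It gives the time, the measured TCP pose, the force and the opening at its end, in the units of the state.
- arm.get_state(): the state, without advancing time (a new reading comes with each control period).
- arm.capture(name): name is "scene" or "top" or "wrist"; returns a dict with "frame" (420x560x3 uint8, red, green, blue), "range_z" (420x560 float32, m along the optical axis (not along the pixel's ray), 0 where there is no reading), "fovy" (degrees; the focal length in pixels is half the picture's height over the tangent of half this angle, whatever the lens; pixels are square), "cx", "cy" (the principal point, pixels), "view" (4x4, takes a point from world to camera coordinates); the wrist camera has in their place "T_tool_cam" (4x4, takes a point from camera to tool coordinates, whose origin is the TCP and whose axes are the tool frame's). Camera axes: x right, y down, z forward; pixel columns grow to the right and rows downward; lengths in m; the calibration is good to about 2 mm. The wrist camera is an equidistant fisheye: a pixel r from the principal point sees the ray r / f radians off the axis. A picture is of the moment at which its call begins: read the wrist's pose just before it.
- arm.job_done(): hands the job in, once; it reports no verdict.
The state is a dict: "time": time; "q": joint angles; "qvel": joint speeds; "tau": joint torques, N m; "position": TCP position; "tcp_rot": TCP orientation; "force": force on the tool from outside, world axes, zero at the start; "ft_torque": the same for the moment, N m; "grip_width": finger opening in m.
Only numpy, scipy, OpenCV 4.12 (cv2) and the standard library are available. Lean on these libraries where they do the work, as an engineer would, in place of code of your own. Each camera call takes 0.05 s, during which the arm holds its last target. There are 200 camera calls.

## Task

The apprentice is about to rebuild an idler pulley and must be shown what to pick up, in fitting order: with the fingertips, point straight down at the ball bearing, then at the hexagon nut, then at the jar with the blue lid, each time over its middle and about 3 cm above its top, keeping still there for two seconds. After the bearing and after the nut, lift the fingertips about 10 cm above the jar lids before going on, and do not point at the other jars or the tape. Touch and move nothing, and finish still pointing at the blue-lidded jar.

Things in the scene. Friction and masses are not known exactly. Their poses are not given: they have to be found in the camera images.
- bearing_top (a point): steel ball bearing, a grey ring 72 mm across and 17 mm high, lying flat on the bench in the row nearer the robot; this point is the centre of its top, z up (over the bore)
- nut_top (a point): grey steel hexagon nut, 28 x 32 mm and 13 mm high, lying flat on the bench in the row nearer the robot; this point is the centre of its top, z up
- blue_jar_top (a point): glass screw-lid jar with a blue lid and grey small parts inside, 66 mm across and 93 mm high, standing in the farther row of three jars; the only blue lid; this point is the centre of its top, z up
- white_jar_top (a point): bystander: glass jar with a white lid, 62 mm across and 93 mm high, in the farther row; this point is the centre of its top, z up
- tan_jar_top (a point): bystander: glass jar with a tan lid, 71 mm across and 79 mm high, in the farther row; this point is the centre of its top, z up
- tape_top (a point): bystander: roll of yellow tape lying flat, 102 mm across and 24 mm high, in the row nearer the robot; this point is the centre of its top, z up (over the hole)
- bearing: the same bearing as point bearing_top; the origin is the centre of its underside, on the bench
- nut: the same nut as point nut_top; the origin is the centre of its underside, on the bench
- blue_jar: the same blue jar as point blue_jar_top; the origin is the centre of its underside, on the bench
- yellow_tape: the same yellow tape as point tape_top; the origin is the centre of its underside, on the bench
- white_jar: the same white jar as point white_jar_top; the origin is the centre of its underside, on the bench
- tan_jar: the same tan jar as point tan_jar_top; the origin is the centre of its underside, on the bench

How it is judged:
By the outcome, as a careful person would: the job done as asked, in the order asked, and still so for the second after the job is handed in, with the robot touching nothing.
It also fails if it takes over 51 s, if anything falls off the work surface, if the arm or the gripper's body presses on something with over 40 N, if the wrist force passes 120 N, or if a joint passes its speed limit or range.

## Working session

There is one attempt and no reset: what is moved stays moved. The work goes in short steps, Python scripts to look and compute and a shell command to move; the robot and the scene stay as the last step left them, time stands still between calls to the robot, and variables do not carry over. Pictures are saved under pics/ and viewed, about 8 in all and at most 12, crops included, and the job is handed in when it is done.

```bash
mkdir -p pics; cat > h.py <<'E'
import numpy as np,cv2
from cell import arm
def world(c,mask=None):
    d=c["range_z"];f=d.shape[0]/2/np.tan(np.radians(c["fovy"])/2)
    v,u=np.mgrid[:d.shape[0],:d.shape[1]]
    P=np.stack([(u-c["cx"])/f*d,(v-c["cy"])/f*d,d,np.ones_like(d)],-1)
    return (P@np.linalg.inv(c["view"]).T)[...,:3]
E
python3 - <<'E'
from h import *
s=arm.get_state();print(s["time"],s["position"],s["tcp_rot"],s["grip_width"])
for n in("top","scene"):
    c=arm.capture(n);cv2.imwrite(f"pics/{n}.png",c["frame"][...,::-1]);np.savez(n,**c)
    print(n,c["fovy"],np.linalg.inv(c["view"])[:3])
E
```

```text
0.0 [ 0.12759532 -0.50858616  0.25245028] [-3.14156937e+00  1.99811637e-03 -1.32500133e+00] 0.08546206085164738
top 55.40107546304416 [[ 0.00450879 -0.99780486  0.0660692   0.45827741]
 [-0.99995641 -0.00395861  0.008456    0.21904123]
 [-0.0081759  -0.06610445 -0.99777921  0.94402045]]
scene 42.73682486206241 [[-0.50341747 -0.43697292  0.74540292 -0.22123137]
 [-0.86385207  0.23638751 -0.44483765  0.67076454]
 [ 0.01817806 -0.86785691 -0.49648157  0.57077709]]
```

View pics/top.png

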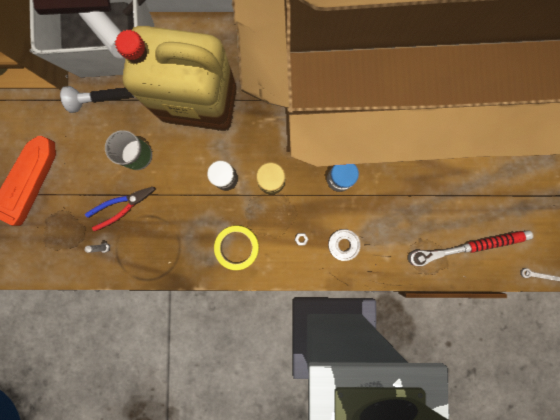

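View pics/scene.png

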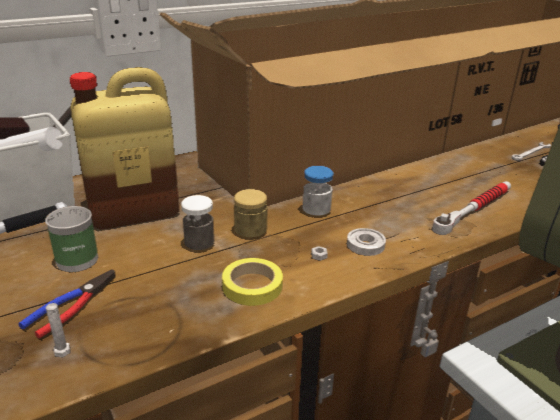

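The top view shows the tape (236,248), nut (301,239), bearing (344,245), and lids white (221,175), tan (270,177) and blue (343,175). A cardboard flap comes close to the blue jar, so I'll measure both.

```bash
cat > m.py <<'E'
from h import *
c=dict(np.load("top.npz"));W=world(c)
d=c["range_z"];print("bench z",np.median(W[215:230,150:200,2]))
for n,(u,v),r,lo,hi in[("bearing",(344,245),22,.012,.022),("nut",(301,239),11,.008,.018),("blue",(343,175),20,.085,.1),("white",(221,175),20,.085,.1),("tan",(270,177),20,.07,.09),("tape",(236,248),27,.018,.03)]:
    p=W[v-r:v+r+1,u-r:u+r+1].reshape(-1,3);p=p[(p[:,2]>lo)&(p[:,2]<hi)]
    q=p[:,:2].astype(np.float32);(cx,cy),rad=cv2.minEnclosingCircle(q)
    print(n,len(p),"mean",p.mean(0).round(4),"circ",round(cx,4),round(cy,4),round(rad,4))
m=(W[...,2]>.1)&(d>0)&(abs(W[...,0]-.45)<.25)&(abs(W[...,1]-.1)<.25)
# lowest-x tall material by y
for y in np.arange(-.1,.3,.025):
    k=(d>0)&(W[...,2]>.1)&(abs(W[...,1]-y)<.012)&(W[...,0]>.38)
    if k.any():
        p=W[k];i=np.argsort(p[:,0])[:20];print("y",y.round(3),"min x",p[i].mean(0).round(3), "zmax<.65:",p[p[:,0]<p[i[0],0]+.12][:,2].max().round(3))
s=dict(np.load("scene.npz"));S=world(s)
hsv=cv2.cvtColor(s["frame"],cv2.COLOR_RGB2HSV)
k=cv2.inRange(hsv,(95,100,60),(125,255,255))>0
k[:, :300]=0;k[:,340:]=0;k[:160]=0;k[190:]=0
p=S[k];p=p[p[:,2]>.088];print("blue scene",len(p),cv2.minEnclosingCircle(p[:,:2].astype(np.float32)),p.mean(0))
for (u,v) in[(366,236),(319,250)]:
    p=S[v-14:v+15,u-20:u+21].reshape(-1,3);p=p[p[:,2]>.009];print(len(p),cv2.minEnclosingCircle(p[:,:2].astype(np.float32)),p.max(0))
E
python3 m.py
```

```text
bench z -0.0010071715045269491
bearing 513 mean [0.4294 0.0812 0.0144] circ 0.4294 0.0806 0.036
nut 78 mean [0.442  0.1804 0.0113] circ 0.4419 0.1806 0.0152
blue 533 mean [0.5811 0.0905 0.0913] circ 0.5841 0.0902 0.0298
white 529 mean [0.5834 0.3581 0.0913] circ 0.5836 0.3589 0.0285
tan 641 mean [0.579  0.2503 0.0773] circ 0.5795 0.2506 0.0315
tape 763 mean [0.4218 0.3307 0.0225] circ 0.4222 0.3307 0.0512
y -0.1 min x [ 0.588 -0.098  0.275] zmax<.65: 0.313
y -0.075 min x [ 0.586 -0.075  0.275] zmax<.65: 0.312
y -0.05 min x [ 0.584 -0.048  0.275] zmax<.65: 0.313
y -0.025 min x [ 0.582 -0.024  0.275] zmax<.65: 0.313
y -0.0 min x [0.58  0.001 0.276] zmax<.65: 0.313
y 0.025 min x [0.579 0.028 0.276] zmax<.65: 0.313
y 0.05 min x [0.577 0.052 0.276] zmax<.65: 0.313
y 0.075 min x [0.576 0.076 0.277] zmax<.65: 0.313
y 0.1 min x [0.575 0.1   0.278] zmax<.65: 0.313
y 0.125 min x [0.573 0.127 0.28 ] zmax<.65: 0.314
y 0.15 min x [0.57  0.152 0.282] zmax<.65: 0.313
y 0.175 min x [0.571 0.17  0.285] zmax<.65: 0.313
y 0.2 min x [0.579 0.194 0.291] zmax<.65: 0.313
y 0.225 min x [0.65  0.214 0.186] zmax<.65: 0.33
y 0.25 min x [0.658 0.251 0.344] zmax<.65: 0.358
y 0.275 min x [0.661 0.269 0.365] zmax<.65: 0.379
blue scene 324 ((0.18968786299228668, 0.3684905171394348), 0.5102217793464661) [0.57349173 0.09646712 0.0955693 ]
672 ((0.11702120304107666, 0.36351287364959717), 0.45706650614738464) [0.46314115 0.67076454 0.57077709]
118 ((0.1152687519788742, 0.42149367928504944), 0.4188699722290039) [0.45469843 0.67076454 0.57077709]
```

Two findings before moving:
- The carton flap (edge at x≈0.575, z≈0.276) overhangs the blue jar's centre (x≈0.584), so a plumb wrist there would run into it. I'll size up the gripper once it is over the bearing.
- For now I'll swing round at the present height, with the fingers shut for pointing.

```bash
R='{"travel":[-0.1,-0.82,0],"rot":[0,0,-0.5]}'; 
python3 -m crank '[{"travel":[-0.1,-0.82,0],"rot":[0,0,-0.5]},{"travel":[-0.1,-0.82,0],"rot":[0,0,-0.5]},{"travel":[-0.1,-0.82,0],"rot":[0,0,-0.5]},{"travel":[-0.1,-0.82,0],"rot":[0,0,-0.5]},{"travel":[-0.1,-0.82,0],"rot":[0,0,-0.5]},{"travel":[-0.1,-0.82,0],"rot":[0,0,-0.5]},{"travel":[-0.1,-0.82,0],"rot":[0,0,-0.5]},{"travel":[-0.1,-0.82,0],"rot":[0,0,-0.5]},{"travel":[-0.1,-0.82,0],"rot":[0,0,-0.5]},{"travel":[-0.1,-0.82,0],"rot":[0,0,-0.5]},{"travel":[-0.1,-0.82,0],"rot":[0,0,-0.5]},{"travel":[-0.1,-0.82,0],"rot":[0,0,-0.5]}]' 1
python3 - <<'E'
from h import *
s=arm.get_state();print(s["q"])
c=arm.capture("wrist");print(c["T_tool_cam"].round(3))
E
```

```text
time: 1.6
position: [0.3324, -0.3725, 0.2528]
tcp_rot: [-3.142, 0.001, -0.844]
force: [-0.4, 1.0, -0.7]
grip_width: -0.0002
[-8.42271783e-01  2.16913191e-01 -1.97705298e-01  1.15721456e+00
  2.35430251e-05  1.57218083e+00]
[[ 1.    -0.001 -0.     0.   ]
 [ 0.001  0.963  0.27  -0.069]
 [-0.    -0.27   0.963 -0.122]
 [ 0.     0.     0.     1.   ]]
```

```bash

python3 -m crank '[{"travel":[-0.1,-0.78,0],"rot":[0,0,-0.5]},{"travel":[-0.1,-0.78,0],"rot":[0,0,-0.5]},{"travel":[-0.1,-0.78,0],"rot":[0,0,-0.5]},{"travel":[-0.1,-0.78,0],"rot":[0,0,-0.5]},{"travel":[-0.1,-0.78,0],"rot":[0,0,-0.5]},{"travel":[-0.1,-0.78,0],"rot":[0,0,-0.5]},{"travel":[-0.1,-0.78,0],"rot":[0,0,-0.5]},{"travel":[-0.1,-0.78,0],"rot":[0,0,-0.5]},{"travel":[-0.1,-0.78,0],"rot":[0,0,-0.5]},{"travel":[-0.1,-0.78,0],"rot":[0,0,-0.5]},{"travel":[-0.1,-0.78,0],"rot":[0,0,-0.5]},{"travel":[-0.1,-0.78,0],"rot":[0,0,-0.5]}]'
python3 -m crank '[{"travel":[-0.1,-0.72,0],"rot":[0,0,-0.5]},{"travel":[-0.1,-0.72,0],"rot":[0,0,-0.5]},{"travel":[-0.1,-0.72,0],"rot":[0,0,-0.5]},{"travel":[-0.1,-0.72,0],"rot":[0,0,-0.5]},{"travel":[-0.1,-0.72,0],"rot":[0,0,-0.5]},{"travel":[-0.1,-0.72,0],"rot":[0,0,-0.5]},{"travel":[-0.1,-0.72,0],"rot":[0,0,-0.5]},{"travel":[-0.1,-0.72,0],"rot":[0,0,-0.5]},{"travel":[-0.1,-0.72,0],"rot":[0,0,-0.5]},{"travel":[-0.1,-0.72,0],"rot":[0,0,-0.5]},{"travel":[-0.1,-0.72,0],"rot":[0,0,-0.5]},{"travel":[0,0,0],"rot":[0,0,0]}]'
python3 - <<'E'
from h import *
s=arm.get_state();print(s["position"],s["tcp_rot"],s["q"])
c=arm.capture("scene");cv2.imwrite("pics/s2.png",c["frame"][...,::-1]);np.savez("s2",**c)
W=world(c);d=c["range_z"]
R=np.array(s["position"])
# tool-frame extents of arm points near tool axis, by height above TCP
y=s["tcp_rot"][2];ex=np.array([np.cos(y),np.sin(y)]);ey=np.array([np.sin(y),-np.cos(y)])
D=W-R;X=D[...,:2]@ex;Y=D[...,:2]@ey
for h in np.arange(-.06,.3,.01):
    k=(d>0)&(abs(D[...,2]-h)<.005)&(np.hypot(X,Y)<.13)
    if k.sum()>3:print(h.round(2),k.sum(),"x",X[k].min().round(3),X[k].max().round(3),"y",Y[k].min().round(3),Y[k].max().round(3))
E
```

```text
time: 3.15
position: [0.4435, -0.1674, 0.2529]
tcp_rot: [3.141, 0.001, -0.364]
force: [0.3, -0.0, 0.5]
grip_width: -0.0
time: 4.65
position: [0.4485, 0.0308, 0.253]
tcp_rot: [3.141, 0.001, 0.076]
force: [-0.1, -0.3, -0.7]
grip_width: -0.0001
[0.44853118 0.03078104 0.25300556] [3.14138187e+00 8.47882801e-04 7.61378589e-02] [ 6.86629777e-02  1.31959323e-01 -3.04390543e-01  1.13529274e+00
 -2.17114840e-04  1.56332145e+00]
-0.02 38 x -0.011 0.008 y -0.012 0.01
-0.01 91 x -0.015 0.014 y -0.014 0.007
0.0 91 x -0.016 0.014 y -0.014 0.008
0.01 100 x -0.015 0.013 y -0.014 0.007
0.02 124 x -0.028 0.13 y -0.026 0.022
0.03 236 x -0.038 0.13 y -0.019 0.022
0.04 230 x -0.047 0.044 y -0.018 0.013
0.05 293 x -0.054 0.054 y -0.021 0.018
0.06 329 x -0.062 0.059 y -0.02 0.01
0.07 379 x -0.063 0.062 y -0.021 0.011
0.08 298 x -0.053 0.049 y -0.023 0.006
0.09 280 x -0.044 0.038 y -0.022 0.01
0.1 161 x -0.039 0.034 y -0.031 0.01
0.11 253 x -0.039 0.02 y -0.04 0.018
0.12 300 x -0.039 0.027 y -0.041 0.023
0.13 299 x -0.04 0.023 y -0.04 0.021
0.14 307 x -0.039 0.024 y -0.04 0.021
0.15 356 x -0.039 0.036 y -0.041 0.029
0.16 248 x -0.036 0.018 y -0.036 0.02
0.17 305 x -0.036 0.027 y -0.037 0.021
0.18 302 x -0.037 0.024 y -0.039 0.022
0.19 158 x -0.038 0.013 y -0.038 0.022
```

View pics/s2.png

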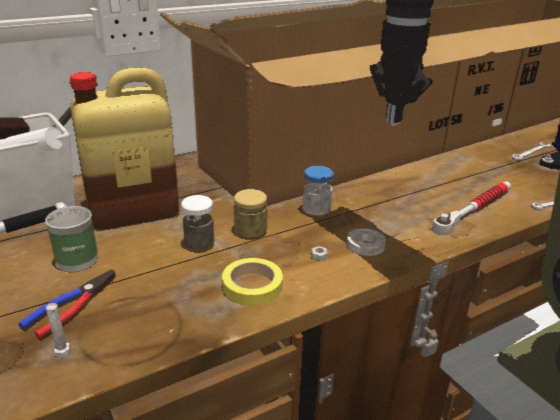

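The shut fingertips are 22 mm ahead of the TCP, as stated. The body half-width along tool x is about 39 mm, with knuckles reaching ±62 mm lower down. Next, point at the bearing.

```bash

python3 -m crank '[{"travel":[-0.2,-0.68,0],"rot":[0,0,0]},{"travel":[-0.2,-0.68,0],"rot":[0,0,0]},{"travel":[-0.2,-0.68,0],"rot":[0,0,0]},{"travel":[0,0,0.9],"rot":[0,0,0]},{"travel":[0,0,0.9],"rot":[0,0,0]},{"travel":[0,0,0.9],"rot":[0,0,0]},{"travel":[0,0,0.9],"rot":[0,0,0]},{"travel":[0,0,0.9],"rot":[0,0,0]},{"travel":[0,0,0.9],"rot":[0,0,0]},{"travel":[0,0,0.9],"rot":[0,0,0]},{"travel":[0,0,0.9],"rot":[0,0,0]},{"travel":[0,0,0.15],"rot":[0,0,0]}]'
python3 - <<'E'
from h import *
s=arm.get_state();print(s["position"],s["tcp_rot"])
c=arm.capture("scene");cv2.imwrite("pics/s3.png",c["frame"][120:300,220:460,::-1].repeat(3,0).repeat(3,1));W=world(c);d=c["range_z"]
for y in np.arange(0,.22,.03):
    k=(d>0)&(abs(W[...,1]-y)<.006)&(W[...,2]>.22)&(W[...,0]>.5)&(W[...,0]<.7)
    if k.any():
        p=W[k];i=np.argsort(p[:,0])[:6];j=np.argsort(p[:,2])[:6];print(y.round(3),"min x",p[i].mean(0).round(4),p[i[0]].round(4),"n",k.sum())
k=(d>0)&(W[...,2]>.086)&(W[...,2]<.11)&(np.hypot(W[...,0]-.584,W[...,1]-.09)<.05)
p=W[k];print("lid",len(p),p.min(0),p.max(0),cv2.minEnclosingCircle(p[:,:2].astype(np.float32)))
k=(d>0)&(W[...,2]>.006)&(W[...,2]<.025)&(np.hypot(W[...,0]-.442,W[...,1]-.18)<.025)
p=W[k];print("nut",len(p),p.min(0),p.max(0))
E
```

```text
time: 6.2
position: [0.4291, 0.0791, 0.0683]
tcp_rot: [3.141, 0.003, 0.073]
force: [0.4, -0.2, 0.6]
grip_width: -0.0003
[0.42905268 0.07909451 0.06830241] [3.14085519 0.00320284 0.0734847 ]
0.0 min x [0.5852 0.0026 0.2795] [0.5808 0.0048 0.2789] n 140
0.03 min x [0.5766 0.0287 0.2763] [0.5762 0.03   0.2775] n 214
0.06 min x [0.5752 0.0601 0.2773] [0.5732 0.0605 0.2785] n 225
0.09 min x [0.5736 0.0893 0.2785] [0.5722 0.0955 0.2778] n 234
0.12 min x [0.5712 0.1203 0.279 ] [0.5693 0.1241 0.2788] n 240
0.15 min x [0.5681 0.151  0.2829] [0.5673 0.1536 0.2816] n 278
0.18 min x [0.5713 0.1772 0.2865] [0.57   0.1752 0.2839] n 311
0.21 min x [0.58   0.2064 0.2953] [0.5775 0.2058 0.2932] n 818
lid 363 [0.55196055 0.062087   0.08601797] [0.61066225 0.11913579 0.0967287 ] ((0.5808006525039673, 0.09061332792043686), 0.030214857310056686)
nut 146 [0.42458288 0.16216816 0.00611865] [0.4537052  0.1952422  0.01555435]
```

View pics/s3.png

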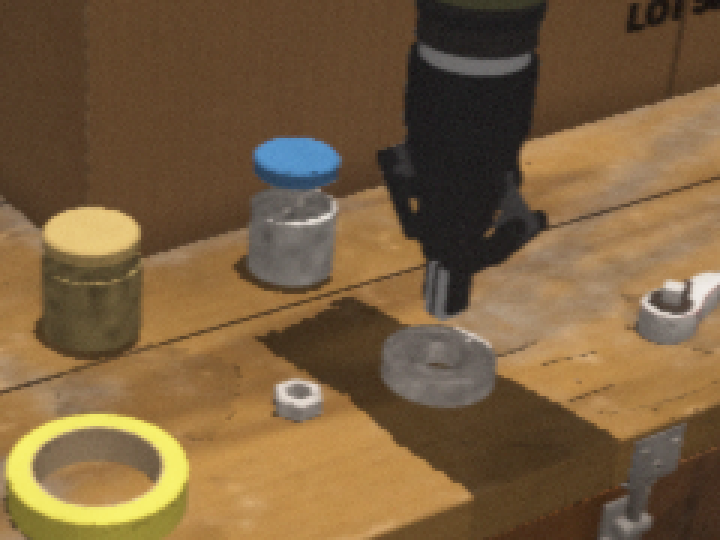

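The picture shows the shut fingertips about 3 cm over the bearing's bore (crop 448,312; bearing 438,365). I'll hold, lift, cross to the nut and hold there.

```bash

python3 -m crank '[{"travel":[0,-0.05,0],"rot":[0,0,0]},{"travel":[0,0,0],"rot":[0,0,0]},{"travel":[0,0,0],"rot":[0,0,0]},{"travel":[0,0,0],"rot":[0,0,0]},{"travel":[0,0,0],"rot":[0,0,0]},{"travel":[0,0,0],"rot":[0,0,0]},{"travel":[0,0,0],"rot":[0,0,0]},{"travel":[0,0,0],"rot":[0,0,0]},{"travel":[0,0,0],"rot":[0,0,0]},{"travel":[0,0,0],"rot":[0,0,0]},{"travel":[0,0,0],"rot":[0,0,0]},{"travel":[0,0,0],"rot":[0,0,0]}]'
python3 -m crank '[{"travel":[0,0,0],"rot":[0,0,0]},{"travel":[0,0,0],"rot":[0,0,0]},{"travel":[0,0,0],"rot":[0,0,0]},{"travel":[0,0,0],"rot":[0,0,0]},{"travel":[0,0,0],"rot":[0,0,0]},{"travel":[0,0,0],"rot":[0,0,0]},{"travel":[0,0,0],"rot":[0,0,0]},{"travel":[0,0,0],"rot":[0,0,0]},{"travel":[0,0,0],"rot":[0,0,0]}]'
python3 -m crank '[{"travel":[0,0,-1],"rot":[0,0,0]},{"travel":[0,0,-1],"rot":[0,0,0]},{"travel":[0,0,-1],"rot":[0,0,0]},{"travel":[0,0,-1],"rot":[0,0,0]},{"travel":[0,0,-1],"rot":[0,0,0]},{"travel":[0,0,-1],"rot":[0,0,0]},{"travel":[0,0,0],"rot":[0,0,0]},{"travel":[0,0,0],"rot":[0,0,0]}]'
python3 -m crank '[{"travel":[0.15,-0.8,0],"rot":[0,0,0]},{"travel":[0.15,-0.8,0],"rot":[0,0,0]},{"travel":[0.15,-0.8,0],"rot":[0,0,0]},{"travel":[0.15,-0.8,0],"rot":[0,0,0]},{"travel":[0.15,-0.8,0],"rot":[0,0,0]},{"travel":[0,0,0],"rot":[0,0,0]}]'
python3 -m crank '[{"travel":[0,0,1],"rot":[0,0,0]},{"travel":[0,0,1],"rot":[0,0,0]},{"travel":[0,0,1],"rot":[0,0,0]},{"travel":[0,0,1],"rot":[0,0,0]},{"travel":[0,0,1],"rot":[0,0,0]},{"travel":[0,0,1],"rot":[0,0,0]},{"travel":[0,0,0.1],"rot":[0,0,0]}]'
python3 - <<'E'
from h import *
s=arm.get_state();print(s["position"],s["tcp_rot"],s["q"])
c=arm.capture("scene");cv2.imwrite("pics/s4.png",c["frame"][120:300,220:460,::-1].repeat(3,0).repeat(3,1))
E
```

```text
time: 7.75
position: [0.4301, 0.0813, 0.0696]
tcp_rot: [3.142, -0.0, 0.075]
force: [-0.1, -0.0, 0.3]
grip_width: 0.0001
time: 8.88
position: [0.4301, 0.0813, 0.0696]
tcp_rot: [3.142, 0.0, 0.075]
force: [-1.3, 0.0, 0.0]
grip_width: 0.0
time: 9.88
position: [0.4297, 0.0813, 0.2189]
tcp_rot: [3.142, 0.001, 0.075]
force: [0.3, 0.0, -1.0]
grip_width: 0.0003
time: 10.62
position: [0.4407, 0.1831, 0.2182]
tcp_rot: [3.141, 0.002, 0.077]
force: [0.2, -0.8, 0.1]
grip_width: -0.0
time: 11.5
position: [0.4389, 0.1808, 0.065]
tcp_rot: [3.14, 0.005, 0.074]
force: [0.0, -0.1, -0.8]
grip_width: 0.0
[0.43893433 0.18082242 0.06503164] [3.1395058  0.00529605 0.07434663] [ 3.90982119e-01  3.46220078e-01 -5.63712558e-01  6.66546252e-01
 -3.34085329e-04  1.88742724e+00]
```

View pics/s4.png

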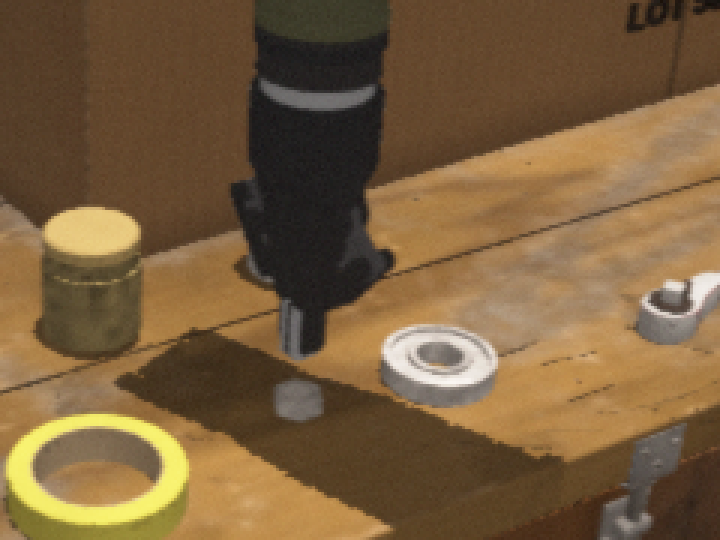

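The fingertips are about 3 cm above the nut (crop 300,355; nut 298,400). I'll hold, then lift and move to a spot clear of the flap and short of the blue jar. There I'll lean the tool back by just enough to pass the carton flap, and descend.

```bash

python3 -m crank '[{"travel":[0,0,0],"rot":[0,0,0]},{"travel":[0,0,0],"rot":[0,0,0]},{"travel":[0,0,0],"rot":[0,0,0]},{"travel":[0,0,0],"rot":[0,0,0]},{"travel":[0,0,0],"rot":[0,0,0]},{"travel":[0,0,0],"rot":[0,0,0]},{"travel":[0,0,0],"rot":[0,0,0]},{"travel":[0,0,0],"rot":[0,0,0]},{"travel":[0,0,0],"rot":[0,0,0]},{"travel":[0,0,0],"rot":[0,0,0]},{"travel":[0,0,0],"rot":[0,0,0]}]'
python3 -m crank '[{"travel":[0,0,0],"rot":[0,0,0]},{"travel":[0,0,0],"rot":[0,0,0]},{"travel":[0,0,0],"rot":[0,0,0]},{"travel":[0,0,0],"rot":[0,0,0]},{"travel":[0,0,0],"rot":[0,0,0]},{"travel":[0,0,0],"rot":[0,0,0]},{"travel":[0,0,0],"rot":[0,0,0]},{"travel":[0,0,0],"rot":[0,0,0]},{"travel":[0,0,0],"rot":[0,0,0]}]'
python3 -m crank '[{"travel":[0,0,-1],"rot":[0,0,0]},{"travel":[0,0,-1],"rot":[0,0,0]},{"travel":[0,0,-1],"rot":[0,0,0]},{"travel":[0,0,-1],"rot":[0,0,0]},{"travel":[0,0,-1],"rot":[0,0,0]},{"travel":[0,0,-1],"rot":[0,0,0]},{"travel":[0,0,0],"rot":[0,0,0]},{"travel":[0,0,0],"rot":[0,0,0]}]'
python3 -m crank '[{"travel":[0.24,0.92,0],"rot":[0,0,0]},{"travel":[0.24,0.92,0],"rot":[0,0,0]},{"travel":[0.24,0.92,0],"rot":[0,0,0]},{"travel":[0.24,0.92,0],"rot":[0,0,0]},{"travel":[0,0,0],"rot":[0,0.7,0]},{"travel":[0,0,0],"rot":[0,0.7,0]},{"travel":[0,0,0],"rot":[0,0.7,0]},{"travel":[0,0,0],"rot":[0,0.7,0]},{"travel":[0,0,0],"rot":[0,0.7,0]},{"travel":[0,0,0],"rot":[0,0,0]}]'
python3 -m crank '[{"travel":[-0.29,0,1],"rot":[0,0,0]},{"travel":[-0.29,0,1],"rot":[0,0,0]},{"travel":[-0.29,0,1],"rot":[0,0,0]},{"travel":[0,0,0],"rot":[0,0,0]}]'
python3 -c "
from h import *
print(arm.get_state()['q'],arm.get_state()['position'])"
```

```text
time: 12.92
position: [0.4413, 0.1824, 0.067]
tcp_rot: [-3.142, 0.0, 0.075]
force: [0.3, -0.3, -0.1]
grip_width: -0.0002
time: 14.05
position: [0.4413, 0.1825, 0.0671]
tcp_rot: [-3.142, 0.0, 0.075]
force: [0.3, -0.2, 0.5]
grip_width: -0.0002
time: 15.05
position: [0.4409, 0.1823, 0.2164]
tcp_rot: [3.141, 0.001, 0.075]
force: [-0.2, -0.8, 0.5]
grip_width: -0.0001
time: 16.3
position: [0.4699, 0.0921, 0.2153]
tcp_rot: [3.141, -0.276, 0.075]
force: [0.8, -0.3, 0.7]
grip_width: 0.0001
time: 16.8
position: [0.4699, 0.092, 0.1363]
tcp_rot: [3.141, -0.273, 0.075]
force: [0.5, -0.1, 0.2]
grip_width: -0.0003
[ 0.21786324  0.10634775 -0.71776651  0.47623446 -0.03929916  1.70826442] [0.46989534 0.09201627 0.13632064]
```

```bash

python3 -m crank '[{"travel":[0.62,0.06,0.15],"rot":[0,0,0]},{"travel":[0.62,0.06,0.15],"rot":[0,0,0]},{"travel":[0.62,0.06,0.15],"rot":[0,0,0]},{"travel":[0.62,0.06,0.15],"rot":[0,0,0]},{"travel":[0.62,0.06,0.15],"rot":[0,0,0]},{"travel":[0,0,0],"rot":[0,0,0]},{"travel":[0,0,0],"rot":[0,0,0]},{"travel":[0,0,0],"rot":[0,0,0]}]'
cat > clr.py <<'E'
from h import *;import sys
from scipy.spatial.transform import Rotation as Ro
s=arm.get_state();R=Ro.from_euler("xyz",s["tcp_rot"]).as_matrix();p0=np.array(s["position"])
print("pos",p0.round(4),"tip",(p0+R@[0,0,.022]).round(4),"z",R[:,2].round(3),"F",np.round(s["force"],1))
for n in("scene","top"):
    c=arm.capture(n);W=world(c);d=c["range_z"];T=(W-p0)@R
    fl=(d>0)&(W[...,2]>.265)&(W[...,2]<.32)&(T[...,0]>.039)&(T[...,0]<.09)&(abs(T[...,1])<.09)
    if fl.sum()>5:
        p=T[fl];i=np.argsort(p[:,0])[:10];print(n,"flap in tool",p[i].mean(0).round(4),"min",p[i[0]].round(4))
    for h in(.11,.125,.14,.155,.17):
        k=(d>0)&(abs(T[...,2]+h)<.006)&(np.hypot(T[...,0],T[...,1])<.055)
        if k.sum()>3:print(n,"body h",h,"x",np.percentile(T[k][:,0],[1,99]).round(4),"y",np.percentile(T[k][:,1],[1,99]).round(4))
    k=(d>0)&(W[...,2]>.086)&(W[...,2]<.1)&(np.hypot(W[...,0]-.582,W[...,1]-.09)<.036)
    if n=="scene":print("lid x",W[k].min(0).round(4),W[k].max(0).round(4))
    g=c["frame"][...,::-1];a=g[60:240,220:460] if n=="scene" else g[90:270,220:460]
    cv2.imwrite(f"pics/{n}_{sys.argv[1]}.png",cv2.resize(a,(720,540),interpolation=cv2.INTER_CUBIC))
E
python3 clr.py a
```

```text
time: 17.8
position: [0.5511, 0.0909, 0.1421]
tcp_rot: [3.141, -0.279, 0.075]
force: [0.4, 0.3, -0.2]
grip_width: -0.0004
pos [0.5511 0.0909 0.1421] tip [0.5571 0.0914 0.1209] z [ 0.275  0.021 -0.961] F [ 0.4  0.3 -0.2]
scene flap in tool [ 0.0576 -0.0202 -0.1271] min [ 0.0568 -0.0257 -0.1272]
scene body h 0.11 x [-0.0385  0.0181] y [-0.0387  0.0151]
scene body h 0.125 x [-0.0382  0.0187] y [-0.0389  0.0166]
scene body h 0.14 x [-0.0378  0.02  ] y [-0.0389  0.0188]
scene body h 0.155 x [-0.0372  0.0289] y [-0.0382  0.0257]
scene body h 0.17 x [-0.0358  0.0203] y [-0.0364  0.0173]
lid x [0.5513 0.0615 0.0861] [0.6108 0.1197 0.0954]
top flap in tool [ 0.058   0.0664 -0.1211] min [ 0.0576  0.0693 -0.1194]
top body h 0.11 x [-0.0119  0.0383] y [-0.0389  0.0148]
top body h 0.125 x [-0.0149  0.0382] y [-0.0386  0.0103]
top body h 0.14 x [-0.0115  0.0382] y [-0.0386  0.0142]
top body h 0.155 x [-0.0201  0.036 ] y [-0.038   0.0206]
top body h 0.17 x [0.0082 0.0358] y [-0.0352  0.0004]
```

View pics/scene_a.png

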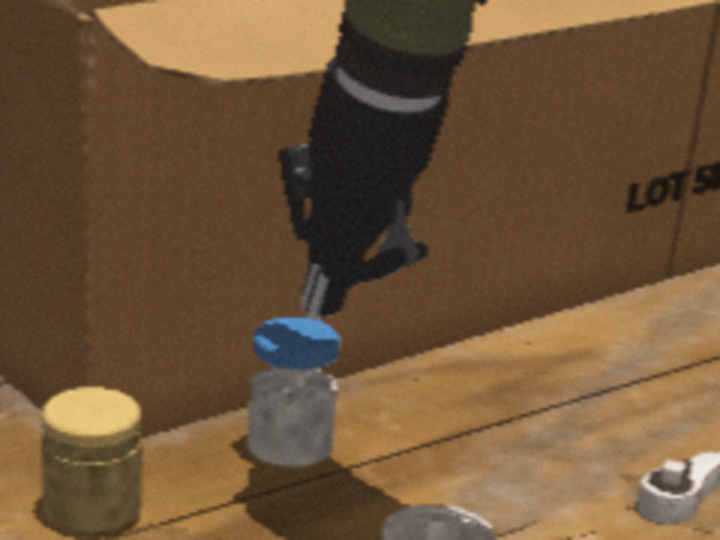

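Both cameras give 18.5 mm between the body (radius 38.5 mm) and the flap edge. The fingertips are still 2.5 cm short of the lid's middle, so I'll go on in and stand the tool up a little, then re-measure.

```bash

python3 -m crank '[{"travel":[0.26,0.04,0.13],"rot":[0,0,0]},{"travel":[0.27,0.04,0.13],"rot":[0,0,0]},{"travel":[0,0,0],"rot":[0,-0.1,0]},{"travel":[0,0,0],"rot":[0,0,0]},{"travel":[0,0,0],"rot":[0,0,0]},{"travel":[0,0,0],"rot":[0,0,0]}]'
python3 clr.py b
```

```text
time: 18.65
position: [0.5664, 0.0901, 0.1397]
tcp_rot: [-3.142, -0.272, 0.075]
force: [-0.0, -0.3, 0.4]
grip_width: 0.0
pos [0.5664 0.0901 0.1397] tip [0.5723 0.0905 0.1186] z [ 0.268  0.02  -0.963] F [-0.  -0.3  0.4]
scene flap in tool [ 0.0424 -0.039  -0.1346] min [ 0.0415 -0.033  -0.1351]
scene body h 0.11 x [-0.0386  0.0143] y [-0.0387  0.0174]
scene body h 0.125 x [-0.038   0.0456] y [-0.0397  0.0171]
scene body h 0.14 x [-0.0388  0.0498] y [-0.0388  0.0171]
scene body h 0.155 x [-0.0371  0.0294] y [-0.038   0.0263]
scene body h 0.17 x [-0.0355  0.0175] y [-0.0367  0.0159]
lid x [0.5511 0.0617 0.0861] [0.61   0.1202 0.0959]
top flap in tool [ 0.0431  0.0693 -0.1283] min [ 0.0427  0.0702 -0.1275]
top body h 0.11 x [-0.0135  0.038 ] y [-0.039   0.0132]
top body h 0.125 x [-0.0102  0.0546] y [-0.0388  0.0289]
top body h 0.14 x [-0.015   0.0481] y [-0.0387  0.0109]
top body h 0.155 x [-0.0214  0.0363] y [-0.0382  0.0171]
top body h 0.17 x [0.0042 0.0343] y [-0.0357 -0.0092]
```

View pics/top_b.png

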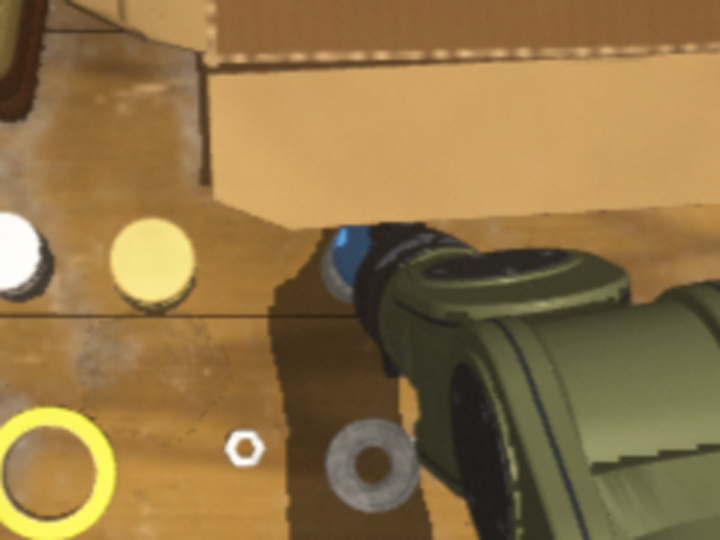

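The top view shows the body just short of the flap edge (crop row ~225), with about 3.5 mm measured clearance and no force. I'll stand the tool up a last bit, to under 15°, and hold.

```bash

python3 -m crank '[{"travel":[-0.02,0,0],"rot":[0,-0.08,0]},{"travel":[-0.02,0,0],"rot":[0,-0.09,0]},{"travel":[0,0,0],"rot":[0,0,0]},{"travel":[0,0,0],"rot":[0,0,0]},{"travel":[0,0,0],"rot":[0,0,0]},{"travel":[0,0,0],"rot":[0,0,0]},{"travel":[0,0,0],"rot":[0,0,0]},{"travel":[0,0,0],"rot":[0,0,0]},{"travel":[0,0,0],"rot":[0,0,0]},{"travel":[0,0,0],"rot":[0,0,0]},{"travel":[0,0,0],"rot":[0,0,0]},{"travel":[0,0,0],"rot":[0,0,0]}]'
python3 -m crank '[{"travel":[0,0,0],"rot":[0,0,0]},{"travel":[0,0,0],"rot":[0,0,0]},{"travel":[0,0,0],"rot":[0,0,0]},{"travel":[0,0,0],"rot":[0,0,0]},{"travel":[0,0,0],"rot":[0,0,0]},{"travel":[0,0,0],"rot":[0,0,0]},{"travel":[0,0,0],"rot":[0,0,0]},{"travel":[0,0,0],"rot":[0,0,0]},{"travel":[0,0,0],"rot":[0,0,0]},{"travel":[0,0,0],"rot":[0,0,0]},{"travel":[0,0,0],"rot":[0,0,0]},{"travel":[0,0,0],"rot":[0,0,0]}]'
python3 clr.py c | grep -v body
```

```text
time: 20.25
position: [0.5656, 0.09, 0.1395]
tcp_rot: [3.142, -0.258, 0.075]
force: [0.1, 0.2, 0.4]
grip_width: 0.0003
time: 21.75
position: [0.5657, 0.09, 0.1395]
tcp_rot: [-3.142, -0.258, 0.075]
force: [0.5, -0.2, -0.9]
grip_width: -0.0001
pos [0.5657 0.09   0.1395] tip [0.5713 0.0904 0.1183] z [ 0.255  0.019 -0.967] F [ 0.5 -0.2 -0.9]
scene flap in tool [ 0.042  -0.0413 -0.1348] min [ 0.0415 -0.0411 -0.1345]
lid x [0.552  0.0609 0.086 ] [0.6117 0.1187 0.0953]
top flap in tool [ 0.0422  0.0715 -0.1288] min [ 0.0417  0.0702 -0.128 ]
```

View pics/scene_c.png

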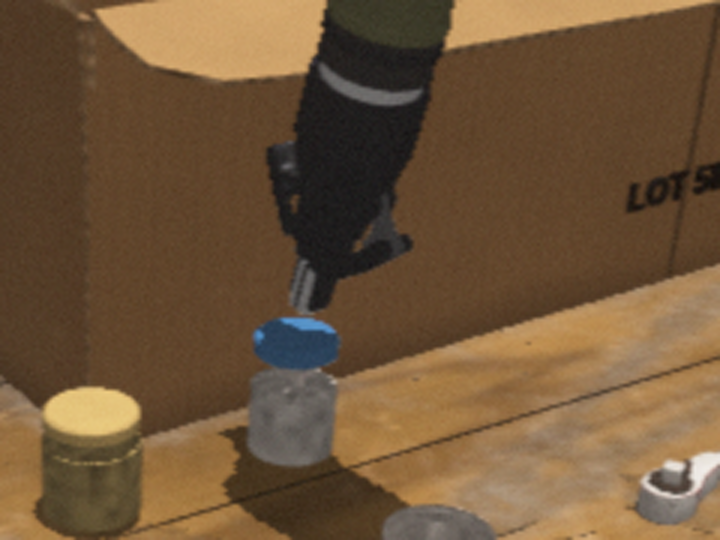

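```bash
python3 -c "
from cell import arm
print(arm.job_done());s=arm.get_state();print(s['time'],s['force'])"
```

```text
the job is handed in; nothing more can be done
None
the job is handed in; nothing more can be done
```

I pointed at the bearing, then the nut, then the blue-lidded jar. At the jar the tool was tilted about 15° rather than straight down. The job was handed in at about 22 s, with the arm still pointing at the jar.

| Target | Tilt | Height above top | Offset from middle | Hold |
|---|---|---|---|---|
| Bearing | plumb | about 3 cm | within about 2 mm | over 2.5 s |
| Nut | plumb | about 3 cm | within about 3 mm | over 2.4 s |
| Blue jar | 14.8° | about 2.5 cm | about 1 cm short, towards the robot | about 2.8 s |

After the bearing and after the nut, the fingertips rose to about 10 cm above the jar lids before going on.

**Why the jar is not plumb:** a carton flap hangs over the jar at about 0.28 m, and a plumb wrist would have hit it. I leaned the tool back to the smallest angle that cleared the flap. The finger line still meets the lid about 3 to 5 mm from its middle.

**Last checks:**
- **Flap clearance:** a thin 2 to 3 mm, by both cameras.
- **Contact:** wrist force stayed within its noise of about 1 N, and no contact was seen.
- **Disagreement:** the two cameras put the lid's centre about 3 mm apart in x (0.581 against 0.584).
- **Not checked:** a state reading after handing in was refused.

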